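# Nest two tapered tumblers in the tumbler stand

## Task

Stack the two tumblers in the metal stand: lower the blue one upright into the stand's mouth until the rubber collar inside catches it, press it home lightly with about 10 N for half a second, and let go; then lower the orange one upright into the blue one, press it home with the same light push, and let go. Feel for the catch, because the collar may sit at any depth: never push twice as hard, or they wedge tight, and never let a tumbler drop. Leave the spice jar, the tin and the shaker where they are.

Things in the scene. Friction and masses are not known exactly. Their poses are not given: they have to be found in the camera images.
- blue_tumbler_centre (a point): Blue plastic tumbler standing upright on the worktop: open, plain cone, 115 mm tall, outside 67 mm across at the rim (63 mm at 15 mm below it, a place to grip), 37 mm at the base; wall 7 mm; about 0.1 kg. Point: on its axis half-way up (57.5 mm), z up. The collar catches it about 28 mm above its base.
- orange_tumbler_centre (a point): Orange plastic tumbler standing upright on the worktop: open, plain cone, 115 mm tall, outside 67 mm across at the rim (63 mm at 15 mm below it, a place to grip), 37 mm at the base; wall 7 mm; about 0.1 kg. Point: on its axis half-way up (57.5 mm), z up. Catches in the blue one (inside 53 mm across at the rim, same slope) with its base about 61 mm below the blue rim.
- stand_mouth (a point): Mouth centre (80 mm above the worktop, z up) of the fixed round steel stand, 83 mm outside, 73 mm inside. A hidden black rubber collar inside, tapered like the tumblers, has its top edge (44 mm across) 2 to 35 mm below the mouth, differing each time: a tumbler catches with its base 30 to 63 mm below the mouth. Pressed, it springs down 1 mm per 6 N; a 20 N push wedges it.
- spice_centre (a point): Bystander: spice jar with a yellow cap, 45 mm across, 100 mm tall; the point is on its axis half-way up.
- tin_centre (a point): Bystander: low flat oblong tin, 63 x 105 x 25 mm; the point is its centre.
- shaker_centre (a point): Bystander: glass shaker with a grey top, 44 mm across, 90 mm tall; the point is on its axis half-way up.
Mind the look-alikes: they are no part of the job. Of the things shaped like the part that bears blue_tumbler_centre, the blue one is meant.

How it is judged:
By the outcome, as a careful person would: the job done as asked, in the order asked, and still so for the second after the job is handed in, with the robot touching nothing.
It also fails if it takes over 51 s, if anything falls off the work surface, if the arm or the gripper's body presses on something with over 40 N, if the wrist force passes 120 N, or if a joint passes its speed limit or range.

## Robot

A 7-joint arm with a two-finger parallel gripper is mounted at the origin on a cart in front of the work surface, level with it; the furniture and walls round the work are solid. World frame = base frame: x ahead of the robot, y to its left, z up, the work surface at z = 0. Lengths are in m, angles in rad, forces in N, time in s.
With the tool pointing down it reaches from about 0.4 to 0.85 m from the base axis. Payload 10.4 kg.
Tool frame: the origin (TCP) lies midway between the tips of the shut fingers; the grasp point (between the pads) lies grasp_offset behind it (grasp_offset is the distance from the TCP to the grasp point, in m); z points along the fingers, y is the line along which they close (so a half turn about z gives the same grasp; the last joint's range is limited). The gripper opens to 85 mm and grips with 20 to 120 N. Pads are 22 mm wide; open, the fingers measure 114 mm over their backs; the gripper's body (76 mm by 85 mm) begins 54 mm behind the grasp point. The pads swing forward as they close: fully open they stand 13 mm farther back than shut.
Start: joints at [-0.023, 0.332, -0.065, 1.46, 0.022, 1.35, -0.088], TCP at [0.625, 0, 0.204] pointing down, gripper open.
Joint ranges: [-2.6, 2.6], [-0.5, 2.12], [-1.47, 1.34], [0.16, 2.42], [-1.27, 4.41], [0.06, 2.06], [-2.6, 2.6]. Speed limits (rad/s): [2.22, 2.22, 2.79, 2.79, 3.14, 3.14, 3.14].

## Interface

Orientations are given as a 3x3 rotation matrix whose columns are the frame's x, y, z axes.
In Python, from workcell import * gives the robot as it stands. Calls block until the motion is done:
- move_to(position, orientation): joint-space move of the TCP to a pose.
- move_linear(position, ori=None, rate=0.15, force_limit=None): straight line of the TCP; ori=None keeps the orientation; rate is the mean speed in m/s. With force_limit (N) it stops when the force on the tool has changed by that much, and returns True; else False.
- set_joints(angles): joint-space move.
- grip(opening, squeeze=None): opening from 0.0 (shut) to 1.0 (fully open); squeeze is the grip in N (None keeps the last); returns when the fingers have stopped.
- sleep(seconds).
- ik(position, orientation): joint angles nearest the present ones, or None.
- get_obs(): the state.
- capture(name): name is "scene" or "side" or "wrist"; returns a dict with "frame" (480x640x3 uint8, red, green, blue), "intrinsics" (3x3 intrinsics, pixels), "dist_coeffs" ([k1, k2, p1, p2, k3] as OpenCV has them; the pictures are not rectified), "R" (3x3) and "t" (3): a world point X has camera coordinates R X + t; the wrist camera has in their place "hand_eye" (4x4, takes a point from camera to tool coordinates, whose origin is the TCP and whose axes are the flange's). Camera axes: x right, y down, z forward; pixel columns grow to the right and rows downward; lengths in m; the calibration is good to about 2 mm. A picture is of the moment at which its call begins: read the wrist's pose just before it. There is no depth.
A pose or a line that the arm cannot do raises Unreachable and nothing moves.
- finish_job(): hands the job in; it is judged then, once.
The state is a dict: "time": time; "joint_positions": joint angles; "qvel": joint speeds; "effort": joint torques, N m; "eef_pos": TCP position; "tool_rot": TCP orientation; "wrist_force": force on the tool from outside, world axes, zero at the start; "torque": the same for the moment, N m; "grip_width": opening from 0.0 (shut) to 1.0 (fully open); "gripper_force": force on a finger pad.
Only numpy, scipy, OpenCV 4.12 (cv2) and the standard library are available. Lean on these libraries where they do the work, as an engineer would, in place of code of your own. Each camera call takes 0.05 s, during which the arm holds its last target. There are 200 camera calls.

## Working session

There is one attempt and no reset: what is moved stays moved. The work goes in short steps, each a Python script; the robot and the scene stay as the last script left them, time stands still between calls to the robot, and variables do not carry over. Pictures are saved under pics/ and viewed, at most 10 in all, crops included, and the job is handed in when it is done.

```bash
mkdir -p pics; ls; python3 - <<'E'
from workcell import *
import cv2,numpy as np,pickle
d={}
for n in("scene","side","wrist"):
    c=capture(n);d[n]=c;cv2.imwrite(f"pics/{n}0.png",c["frame"][:,:,::-1])
    print(n,c["intrinsics"],c["dist_coeffs"],c.get("R"),c.get("t"),c.get("hand_eye"))
o=get_obs();pickle.dump((d,o),open("d0.pkl","wb"));print(o, grasp_offset)
a=np.vstack([d["scene"]["frame"],d["side"]["frame"]])
E
```

```text
pics
scene [[566.34542856   0.         316.30363923]
 [  0.         566.34542856 239.59111477]
 [  0.           0.           1.        ]] [-0.08403681  0.          0.          0.          0.        ] [[ 0.73366227 -0.6792245  -0.01984332]
 [-0.48429941 -0.50218442 -0.71642508]
 [ 0.47664846  0.53522415 -0.69738178]] [-0.52951376  0.28578161  0.89685986] None
side [[609.86816671   0.         320.21370651]
 [  0.         609.86816671 257.55846365]
 [  0.           0.           1.        ]] [-0.03173932  0.          0.          0.          0.        ] [[-0.68433876 -0.72891497  0.01906372]
 [-0.48861128  0.43901064 -0.75400841]
 [ 0.54123884 -0.52531193 -0.65658807]] [0.30404855 0.39271852 1.06649447] None
wrist [[352.63805731   0.         324.07859553]
 [  0.         352.63805731 239.66824264]
 [  0.           0.           1.        ]] [0.00515501 0.         0.         0.         0.        ] None None [[-4.54940080e-04 -9.50369734e-01 -3.11122422e-01  8.06640447e-02]
 [ 9.99999006e-01 -8.47613821e-04  1.12690976e-03 -3.14800148e-04]
 [-1.33469260e-03 -3.11121600e-01  9.50369175e-01 -1.
[... 231 characters left out ...]
array([ 0.00093832, -0.00073807,  0.00185169, -0.00326663,  0.00033354,
        0.00051617, -0.00058946]), 'effort': array([ 1.13752249e-03, -6.25829744e+01,  4.95374459e-02, -3.91853535e+01,
        1.63436425e-02,  7.44175835e-03, -2.63868424e-05]), 'eef_pos': array([ 6.24692086e-01, -9.24494810e-06,  2.03624988e-01]), 'tool_rot': array([[-2.51863443e-05,  9.99999458e-01, -1.04099954e-03],
       [ 9.99999998e-01,  2.51234862e-05, -6.03954521e-05],
       [-6.03692658e-05, -1.04100106e-03, -9.99999456e-01]]), 'wrist_force': array([-0.22041111,  0.66859453,  0.15338831]), 'torque': array([ 0.02927114,  0.03069335, -0.01766958]), 'gripper_force': 0.0, 'grip_width': 0.9990293274316314} 0.0187
```

View pics/scene0.png

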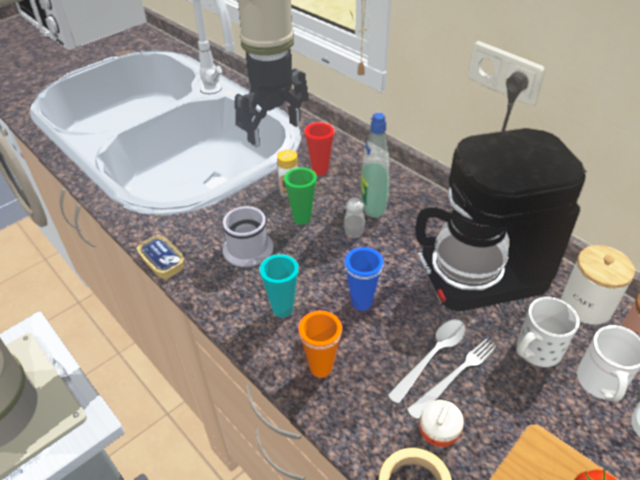

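View pics/side0.png

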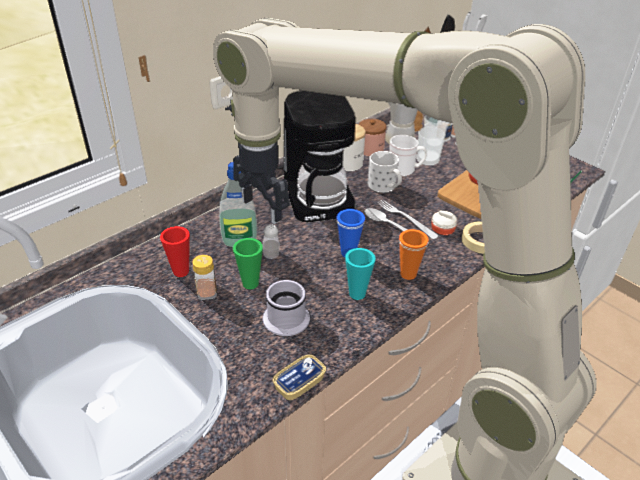

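Candidates in the scene view are red (320,148), green (301,195), teal (280,285), blue (364,278) and orange (320,344). The teal one is the look-alike for blue, so I choose (364,278) for blue and (320,344) for orange. The stand mouth is at about (245,221).

```bash
cat > h.py <<'E'
import numpy as np,cv2
RNG={"blue":(108,122),"orange":(8,18),"teal":(85,97)}
def ray(c,uv,obs=None):
    p=cv2.undistortPoints(np.array([[uv]],float),c["intrinsics"],np.array(c["dist_coeffs"]))[0,0]
    d=np.array([p[0],p[1],1.])
    if "hand_eye" in c and c["hand_eye"] is not None:
        H=c["hand_eye"];R=obs["tool_rot"]
        return obs["eef_pos"]+R@H[:3,3], R@(H[:3,:3]@d)
    return -c["R"].T@c["t"], c["R"].T@d
def onz(c,uv,z,obs=None):
    o,d=ray(c,uv,obs);return o+d*(z-o[2])/d[2]
def mask(f,col):
    h=cv2.cvtColor(f,cv2.COLOR_RGB2HSV);lo,hi=RNG[col]
    m=cv2.inRange(h,(lo,150,60),(hi,255,255));m=cv2.morphologyEx(m,cv2.MORPH_OPEN,np.ones((3,3)))
    return m
def blobs(f,col,amin=300):
    n,l,s,ce=cv2.connectedComponentsWithStats(mask(f,col))
    return [(s[i],ce[i],l==i) for i in range(1,n) if s[i][4]>amin]
E
python3 - <<'E'
import pickle;from h import *
d,o=pickle.load(open("d0.pkl","rb"))
for n in("scene","side"):
    c=d[n];f=c["frame"]
    for col in("blue","orange","teal"):
        for s,ce,m in blobs(f,col):
            w=[];rows=np.arange(s[1],s[1]+s[3])
            for r in rows:
                x=np.where(m[r])[0];w.append((x.max()-x.min()+1,(x.max()+x.min())/2))
            w=np.array(w);k=w[:,0]>=w[:,0].max()-1;r=rows[k].mean();u=w[k,1].mean()
            print(n,col,s,(u,r),onz(c,(u,r),.115).round(4))
for n,uv in(("scene",(245,221)),("side",(286,292))):print("mouth",onz(d[n],uv,.08).round(3))
for nm,s,e in(("spice",(288,158),(203,262)),("shaker",(355,204),(271,228))):print(nm,onz(d["scene"],s,.1 if nm=="spice" else .09).round(3),onz(d["side"],e,.1 if nm=="spice" else .09).round(3))
print("tin",onz(d["scene"],(160,256),.025).round(3),onz(d["side"],(300,376),.025).round(3))
for nm,s,e in(("red",(320,131),(176,236)),("green",(301,178),(248,247))):print(nm,onz(d["scene"],s,.115).round(3),onz(d["side"],e,.115).round(3))
a=cv2.resize(d["scene"]["frame"][180:390,200:400],None,fx=2.8,fy=2.8,interpolation=3)
cv2.imwrite("pics/crop1.png",a[:,:,::-1])
E
```

```text
scene blue [349 247  31  26 628] (np.float64(363.9375), np.float64(260.5)) [ 0.605  -0.2499  0.115 ]
scene blue [348 276  30  34 702] (np.float64(362.3), np.float64(279.0)) [ 0.5723 -0.2774  0.115 ]
scene orange [ 303  311   37   35 1059] (np.float64(321.0), np.float64(324.9)) [ 0.4577 -0.2993  0.115 ]
scene orange [303 344  35  34 759] (np.float64(320.0), np.float64(346.0)) [ 0.4297 -0.327   0.115 ]
scene orange [ 491  426  107   54 3257] (np.float64(548.1666666666666), np.float64(468.0)) [ 0.5101 -0.6681  0.115 ]
scene teal [ 260  255   38   62 1709] (np.float64(278.59090909090907), np.float64(269.0)) [ 0.4863 -0.1634  0.115 ]
side blue [337 208  28  19 410] (np.float64(350.5), np.float64(217.0)) [ 0.6032 -0.2448  0.115 ]
side blue [339 227  23  28 431] (np.float64(349.75), np.float64(231.5)) [ 0.5656 -0.2042  0.115 ]
side orange [399 229  29  20 444] (np.float64(413.1), np.float64(238.0)) [ 0.4523 -0.2953  0.115 ]
side orange [400 247  24  33 571] (np.float64(411.35714285714283), np.float64(253.0)) [ 0.4206 -0.2519  0.115 ]
side teal [ 345  248   30   52 1122] (np.float64(359.8125), np.float64(258.5)) [ 0.4843 -0.1533  0.115 ]
mouth [0.54  0.006 0.08 ]
mouth [0.541 0.012 0.08 ]
spice [0.718 0.083 0.1  ] [0.718 0.099 0.1  ]
shaker [ 0.721 -0.115  0.09 ] [ 0.721 -0.097  0.09 ]
tin [0.388 0.095 0.025] [0.386 0.11  0.025]
red [0.823 0.094 0.115] [0.817 0.101 0.115]
green [ 0.68  -0.004  0.115] [0.678 0.004 0.115]
```

View pics/crop1.png

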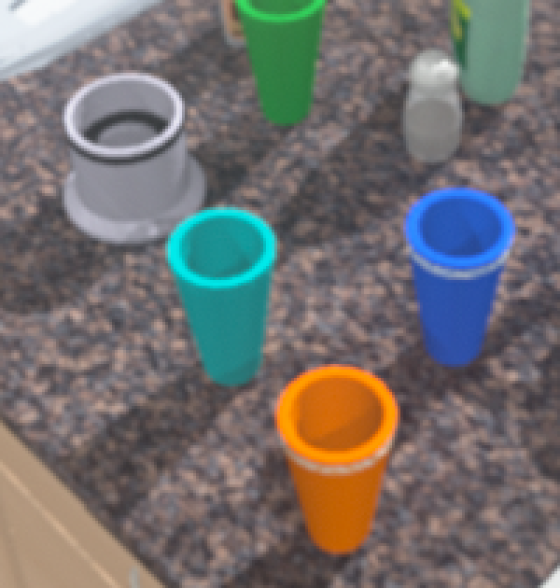

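The crop confirms blue, with the white ring below its rim, as distinct from teal. The stand has its dark collar visible inside, and orange is below. I next use the wrist picture already taken for the stand and drive over blue.

```bash
python3 - <<'E'
from workcell import *
from h import *
import pickle
R=np.array([[0,1,0],[1,0,0],[0,0,-1.]])
move_to([.53,-.27,.30],R)
o=get_obs();c=capture("wrist");pickle.dump((c,o),open("w1.pkl","wb"));cv2.imwrite("pics/w1.png",c["frame"][:,:,::-1])
print(o["time"],o["eef_pos"])
a=np.hstack([cv2.resize(cv2.imread(f"pics/{n}.png"),(400,300)) for n in("wrist0","w1")])
cv2.imwrite("pics/w01.png",a)
E
```

```text
1.3083 [ 0.53079773 -0.26814288  0.29932175]
```

View pics/w01.png

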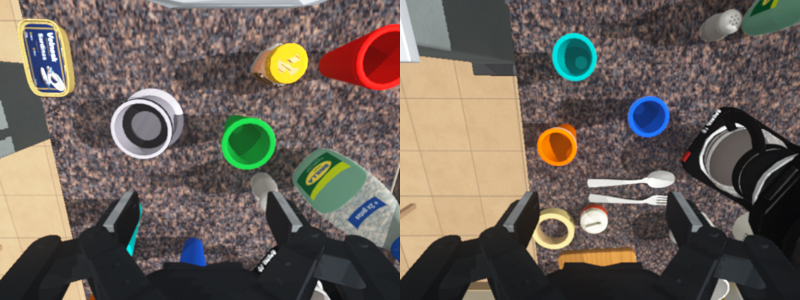

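The wrist views show the stand mouth at about (227,200) in wrist0, and blue at about (397,187) and orange at (251,234) in w1. I next fit the rim ellipses.

```bash
cat >> h.py <<'E'
def circ(f,uv,rexp,half=60,tol=.12):
    """rim circle by Hough near uv"""
    u,v=map(int,uv);x0,y0=max(u-half,0),max(v-half,0)
    g=f[y0:v+half,x0:u+half].max(axis=2)
    g=cv2.resize(g,None,fx=3,fy=3,interpolation=cv2.INTER_CUBIC);g=cv2.GaussianBlur(g,(7,7),0)
    r=cv2.HoughCircles(g,cv2.HOUGH_GRADIENT_ALT,1.5,10,param1=120,param2=.5,minRadius=int(3*rexp*(1-tol)),maxRadius=int(3*rexp*(1+tol)))
    if r is None:return []
    return [(a/3+x0,b/3+y0,q/3) for a,b,q in r[0]]
E
python3 - <<'E'
import pickle;from h import *
d,o0=pickle.load(open("d0.pkl","rb"));c1,o1=pickle.load(open("w1.pkl","rb"))
w0=d["wrist"];tiles=[]
for nm,c,o,uv,z,D in(("stand",w0,o0,(227,200),.08,.083),("standin",w0,o0,(227,200),.08,.073),("blue",c1,o1,(397,187),.115,.067),("bluein",c1,o1,(397,187),.115,.053),("orange",c1,o1,(251,234),.115,.067),("orangein",c1,o1,(251,234),.115,.053)):
    Xc,_=ray(c,uv,o);e=ray(c,uv,o)[1];k=(z-Xc[2])/e[2]   # depth
    rexp=352.6*D/2/k
    f=c["frame"].copy();cs=circ(c["frame"],uv,rexp)
    print(nm,round(rexp,1),[(np.round(q,1).tolist(),onz(c,q[:2],z,o).round(4).tolist()) for q in cs])
    for q in cs[:1]:cv2.circle(f,(int(q[0]*16),int(q[1]*16)),int(q[2]*16),(255,255,0),1,shift=4)
    u,v=uv;tiles.append(cv2.resize(f[v-62:v+62,u-62:u+62],(260,260),interpolation=cv2.INTER_NEAREST))
cv2.imwrite("pics/t.png",np.vstack([np.hstack(tiles[::2]),np.hstack(tiles[1::2])])[:,:,::-1])
E
```

```text
stand 49.1 [([228.5, 208.0, 46.70000076293945], [0.5434, 0.013, 0.08]), ([233.5, 194.5, 51.20000076293945], [0.5485, 0.0245, 0.08]), ([242.0, 188.5, 48.29999923706055], [0.556, 0.0296, 0.08])]
standin 43.2 [([237.5, 195.5, 43.0], [0.5518, 0.0237, 0.08]), ([229.5, 208.0, 46.400001525878906], [0.5442, 0.013, 0.08]), ([223.5, 203.5, 41.0], [0.5395, 0.0169, 0.08])]
blue 33.2 [([401.0, 185.5, 31.700000762939453], [0.6082, -0.2457, 0.115])]
bluein 26.3 [([399.0, 187.0, 25.299999237060547], [0.6063, -0.2473, 0.115])]
orange 31.9 [([252.5, 225.0, 32.0], [0.4563, -0.2872, 0.115]), ([252.5, 236.5, 30.200000762939453], [0.4555, -0.2998, 0.115])]
orangein 25.2 []
```

View pics/t.png

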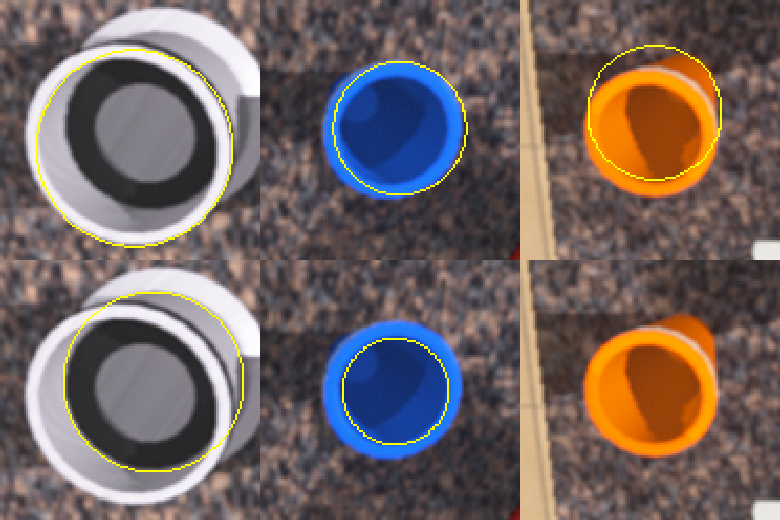

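Hough is unreliable here. The ellipse extents in these tiles give blue at (398.5,187), i.e. (0.606,-0.2475), orange at (251,235), i.e. (0.454,-0.298), and the stand at (227,208), i.e. (0.542,0.012). All three agree with the fixed cameras. I grasp blue next.

```bash
python3 - <<'E'
from workcell import *
from h import *
import pickle
c1,o1=pickle.load(open("w1.pkl","rb"));d,o0=pickle.load(open("d0.pkl","rb"))
b=onz(c1,(398.5,187),.115,o1);print("b",b,"o",onz(c1,(251.2,235.2),.115,o1),"s",onz(d["wrist"],(227,207.7),.08,o0))
R=np.array([[0,1,0],[1,0,0],[0,0,-1.]])
x,y=.606,-.2475
move_to([x,y,.19],R)
print(move_linear([x,y,.077],rate=.12,force_limit=8))
grip(0.0,40);o=get_obs();print(o["time"],o["eef_pos"],o["grip_width"],o["gripper_force"],o["wrist_force"])
move_linear([x,y,.215],rate=.15)
move_to([.542,-.10,.225],R)
sleep(.2)
o=get_obs();c=capture("wrist");pickle.dump((c,o),open("w2.pkl","wb"));cv2.imwrite("pics/w2.png",c["frame"][:,:,::-1])
print(o["time"],o["eef_pos"],o["grip_width"],o["gripper_force"],o["wrist_force"])
E
```

```text
b [ 0.60574782 -0.24725645  0.115     ] o [ 0.45423944 -0.29837472  0.115     ] s [0.54210892 0.0132238  0.08      ]
False
3.4083 [ 0.60648755 -0.24803793  0.07869   ] 0.7389428624651058 42.348465290574495 [-2.98842764 -0.48369033  8.23661311]
5.3583 [ 0.54205079 -0.10106536  0.22456467] 0.7381880333936246 44.09046791306537 [ 0.22426767 -0.33695396 -1.66167664]
```

View pics/w2.png

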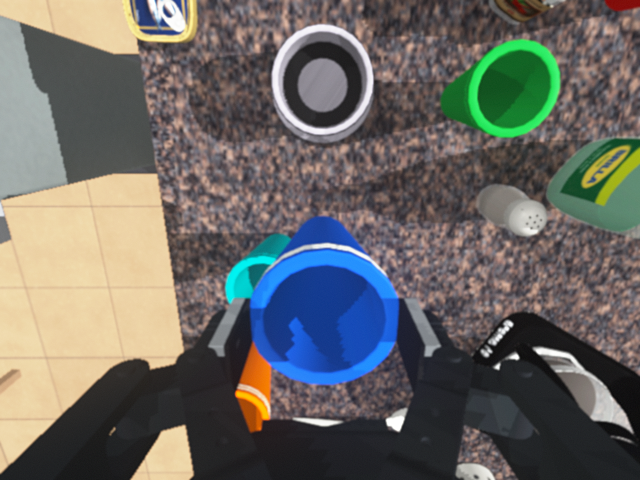

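The picture shows blue held with its rim ellipse centred at about (324,317) and the stand mouth at about (323,79). The collar's hole is about 49 px wide, which puts it roughly 28 mm deep, so I expect the catch with the base about 56 mm below the mouth.

```bash
cat >> h.py <<'E'
def ell(m):
    """ellipse of the hull of the largest blob in m"""
    cs,_=cv2.findContours(m.astype(np.uint8),cv2.RETR_EXTERNAL,cv2.CHAIN_APPROX_NONE)
    k=max(cs,key=cv2.contourArea);return cv2.fitEllipse(cv2.convexHull(k)) if len(k)>20 else None
E
python3 - <<'E'
import pickle;from h import *
c,o=pickle.load(open("w2.pkl","rb"));f=c["frame"]
h=cv2.cvtColor(f,cv2.COLOR_RGB2HSV)
# inner mouth edge: bright ring of the stand -> its hole contour
sub=np.zeros(f.shape[:2],np.uint8);sub[10:150,255:390]=1
m=((h[...,2]>185)&(h[...,1]<45)).astype(np.uint8)*sub
cs,hi=cv2.findContours(m,cv2.RETR_CCOMP,cv2.CHAIN_APPROX_NONE)
for k,q in zip(cs,hi[0]):
    if cv2.contourArea(k)>800:
        e=cv2.fitEllipse(k);print("stand","hole" if q[3]>=0 else "outer",e,onz(c,e[0],.08,o))
for k in [cs[i] for i in range(len(cs)) if 0]:pass
d=((h[...,2]<60)).astype(np.uint8)*sub
cs,hi=cv2.findContours(d,cv2.RETR_CCOMP,cv2.CHAIN_APPROX_NONE)
for k,q in zip(cs,hi[0]):
    if cv2.contourArea(k)>600:e=cv2.fitEllipse(k);print("collar","hole" if q[3]>=0 else "outer",e)
zr=o["eef_pos"][2]+.0363
mb=cv2.inRange(h,(102,150,210),(122,255,255))
cs,hi=cv2.findContours(mb,cv2.RETR_CCOMP,cv2.CHAIN_APPROX_NONE)
for k,q in zip(cs,hi[0]):
    if cv2.contourArea(k)>3000:e=cv2.fitEllipse(k);print("blue","hole" if q[3]>=0 else "outer",e,onz(c,e[0],zr,o)-o["eef_pos"])
print("manual blue",onz(c,(324,317.5),zr,o)-o["eef_pos"],"stand",onz(c,(323,79),.08,o))
E
```

```text
stand outer ((322.0714416503906, 79.02108001708984), (100.17169952392578, 109.1514663696289), 179.97984313964844) [0.54063542 0.01451478 0.08      ]
stand hole ((323.5877380371094, 79.59622955322266), (86.3948745727539, 98.76856231689453), 2.5868375301361084) [0.54187073 0.01408341 0.08      ]
collar outer ((322.3307189941406, 83.66014099121094), (76.40011596679688, 83.67622375488281), 178.59555053710938)
collar hole ((321.9588623046875, 84.81376647949219), (52.20620346069336, 56.25617599487305), 178.67166137695312)
blue outer ((327.42352294921875, 315.679931640625), (125.3304214477539, 136.1316680908203), 108.70274353027344) [0.00128873 0.00270117 0.0363    ]
manual blue [-0.00018    0.0018209  0.0363   ] stand [0.54139264 0.0145289  0.08      ]
```

```bash
python3 - <<'E'
from workcell import *
import numpy as np
R=np.array([[0,1,0],[1,0,0],[0,0,-1.]])
x,y=.5415,.012
def st(t):
    o=get_obs();print(t,round(o["time"],2),o["eef_pos"].round(4),o["wrist_force"].round(2),o["torque"].round(2),round(o["grip_width"],4))
move_to([x,y,.225],R);st("hover")
h=move_linear([x,y,.136],rate=.08,force_limit=5);st(h)
if not h:
    h=move_linear([x,y,.090],rate=.012,force_limit=4);st(h)
    sleep(.1);st("rest")
E
```

```text
hover 5.93 [0.5416 0.0125 0.2249] [-0.08 -0.35 -1.25] [-0.06  0.01 -0.03] 0.7412
False 7.19 [0.5419 0.012  0.1366] [-0.1  -0.13 -1.13] [-0.03 -0.01  0.02] 0.7414
True 9.74 [0.5417 0.0122 0.1016] [-0.8   1.04  5.12] [ 0.05 -0.08  0.01] 0.736
rest 9.84 [0.5417 0.0122 0.1016] [0.48 0.22 4.36] [ 0.05 -0.17 -0.  ] 0.7409
```

```bash
python3 - <<'E'
from workcell import *
import numpy as np
x,y=.5415,.012
def st(t):
    o=get_obs();print(t,round(o["time"],2),o["eef_pos"].round(4),o["wrist_force"].round(2),round(o["grip_width"],4));return o
z=get_obs()["eef_pos"][2]
h=move_linear([x,y,z-.003],rate=.006,force_limit=4.5);o=st(h)
for i in range(5):
    sleep(.12);o=st(i)
E
```

```text
True 10.15 [0.5419 0.0123 0.1007] [-1.98  0.23  8.19] 0.7372
0 10.27 [0.5419 0.0123 0.1009] [-2.39  0.63  6.96] 0.739
1 10.38 [0.5419 0.0123 0.1009] [-1.2   0.57  7.82] 0.7354
2 10.5 [0.5419 0.0123 0.1009] [-1.1  -0.02  6.97] 0.7416
3 10.62 [0.5419 0.0123 0.1009] [-1.4  -0.21  7.62] 0.743
4 10.73 [0.5419 0.0123 0.1009] [-1.11  0.19  7.45] 0.7366
```

```bash
python3 - <<'E'
from workcell import *
import numpy as np,cv2,pickle
x,y=.5415,.012
def st(t):
    o=get_obs();print(t,round(o["time"],2),o["eef_pos"].round(4),o["wrist_force"].round(2),round(o["grip_width"],4));return o
z=.1009
h=move_linear([x,y,z-.0015],rate=.006,force_limit=3.2);st(h)
for i in range(5):
    sleep(.12);o=st(i)
z=o["eef_pos"][2]
for i in range(6):
    z+=.0003;move_linear([x,y,z],rate=.01);sleep(.05);o=st("up")
    if o["wrist_force"][2]<2.5:break
grip(.87);sleep(.1);st("open")
grip(1.0);st("open")
move_linear([x,y,.20],rate=.15)
R=np.array([[0,1,0],[1,0,0],[0,0,-1.]])
move_to([.542,-.10,.26],R);sleep(.1)
o=get_obs();c=capture("wrist");pickle.dump((c,o),open("w3.pkl","wb"));cv2.imwrite("pics/w3.png",c["frame"][:,:,::-1]);st("look")
E
```

```text
True 10.99 [0.5419 0.0122 0.1005] [-2.3   0.99  8.49] 0.7428
0 11.11 [0.5419 0.0122 0.1006] [-2.34  0.44  7.84] 0.7403
1 11.22 [0.5419 0.0122 0.1006] [-1.7   0.05  8.86] 0.7391
2 11.34 [0.5419 0.0123 0.1006] [-2.37  0.35  7.68] 0.7443
3 11.46 [0.5419 0.0122 0.1006] [-2.17 -0.58  8.98] 0.7412
4 11.57 [0.5419 0.0123 0.1006] [-2.46  0.49  8.15] 0.74
up 11.88 [0.5417 0.0121 0.1012] [-0.51  0.55  6.01] 0.7367
up 12.18 [0.5416 0.0121 0.1013] [0.06 1.86 5.25] 0.7409
up 12.47 [0.5416 0.012  0.1015] [1.11 1.74 3.25] 0.7414
up 12.78 [0.5415 0.012  0.1017] [2.32 0.65 2.34] 0.7411
open 13.15 [0.5412 0.0118 0.1016] [-0.44 -0.61  0.83] 0.8665
open 13.43 [0.5415 0.012  0.1018] [-0.07 -0.32 -0.2 ] 0.9972
look 14.96 [ 0.5417 -0.0986  0.2589] [-0.45 -0.79  0.58] 0.9993
```

View pics/w3.png

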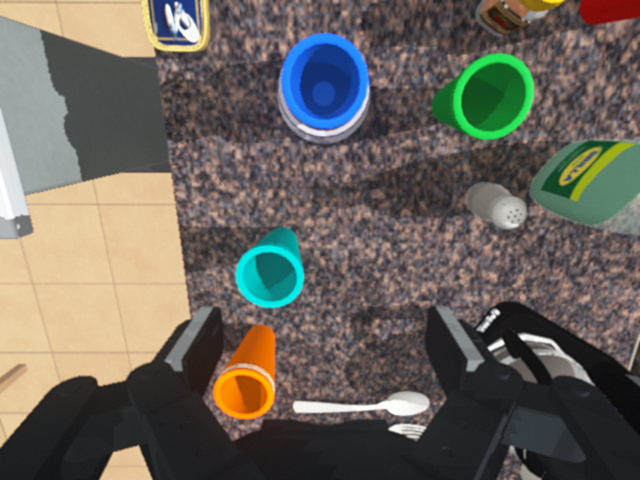

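Blue sits upright in the stand with its rim at about (324,76), and orange is untouched at about (244,390). I grasp orange next.

```bash
python3 - <<'E'
from workcell import *
from h import *
import pickle
c,o=pickle.load(open("w3.pkl","rb"))
h=cv2.cvtColor(c["frame"],cv2.COLOR_RGB2HSV)
for nm,m,z in(("blue",cv2.inRange(h,(102,150,200),(122,255,255)),.138),("orange",cv2.inRange(h,(8,150,225),(18,255,255)),.115)):
    cs,_=cv2.findContours(m,cv2.RETR_EXTERNAL,cv2.CHAIN_APPROX_NONE);k=max(cs,key=cv2.contourArea);e=cv2.fitEllipse(k)
    print(nm,e,onz(c,e[0],z,o))
print(onz(c,(324.5,76),.138,o),onz(c,(244.5,390.5),.115,o))
R=np.array([[0,1,0],[1,0,0],[0,0,-1.]])
x,y=.4545,-.298
move_to([x,y,.19],R)
print(move_linear([x,y,.077],rate=.12,force_limit=8))
grip(0.0,40);o=get_obs();print(o["time"],o["eef_pos"],o["grip_width"],o["gripper_force"],o["wrist_force"])
move_linear([x,y,.26],rate=.18)
move_to([.542,-.10,.275],R)
sleep(.2)
o=get_obs();c=capture("wrist");pickle.dump((c,o),open("w4.pkl","wb"));cv2.imwrite("pics/w4.png",c["frame"][:,:,::-1])
print(o["time"],o["eef_pos"],o["grip_width"],o["gripper_force"],o["wrist_force"])
E
```

```text
blue ((324.21099853515625, 80.27442169189453), (85.84488677978516, 94.68342590332031), 1.3694450855255127) [0.54143038 0.01339336 0.138     ]
orange ((243.4565887451172, 394.31671142578125), (39.83500289916992, 48.047340393066406), 101.7381362915039) [ 0.45375856 -0.29825551  0.115     ]
[0.54164388 0.01633499 0.138     ] [ 0.45524135 -0.29317453  0.115     ]
False
17.3167 [ 0.45494102 -0.29872334  0.07847815] 0.7462336571801371 41.897600942174904 [-3.33191292  0.02552479  8.91944668]
19.5583 [ 0.54163766 -0.10153716  0.2748587 ] 0.7404516359688975 44.05356865565409 [ 0.60170016 -1.05983045 -0.49937468]
```

View pics/w4.png

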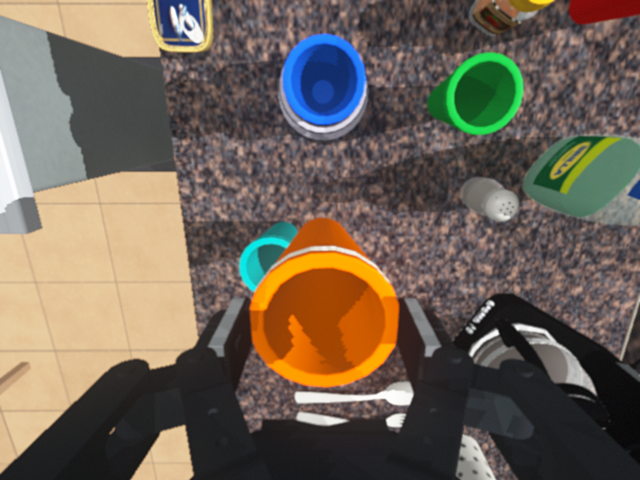

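Orange is held with its rim at about (324,319), the same place in the hand as blue was. I lower it into blue next.

```bash
python3 - <<'E'
from workcell import *
import numpy as np
R=np.array([[0,1,0],[1,0,0],[0,0,-1.]])
x,y=.5415,.0125
def st(t):
    o=get_obs();print(t,round(o["time"],2),o["eef_pos"].round(4),o["wrist_force"].round(2),o["torque"].round(2),round(o["grip_width"],4))
move_to([x,y,.275],R);st("hover")
h=move_linear([x,y,.174],rate=.08,force_limit=5);st(h)
if not h:
    h=move_linear([x,y,.145],rate=.012,force_limit=4);st(h)
    sleep(.1);st("rest")
E
```

```text
hover 20.13 [0.5414 0.013  0.2751] [-0.39 -0.23 -1.38] [-0.07 -0.03 -0.02] 0.7427
False 21.54 [0.5419 0.0125 0.1746] [-0.1   0.82 -0.12] [ 0.01 -0.02  0.04] 0.7466
True 22.99 [0.542  0.0127 0.1564] [0.58 0.19 3.23] [ 0.05 -0.3  -0.05] 0.7426
rest 23.09 [0.542  0.0127 0.1564] [1.22 0.74 3.39] [ 0.14 -0.33 -0.06] 0.7483
```

```bash
python3 - <<'E'
from workcell import *
import numpy as np,cv2
x,y=.542,.0127
def st(t):
    f=[]
    for _ in range(5):f.append(get_obs()["wrist_force"]);sleep(.012)
    o=get_obs();f=np.mean(f,0);print(t,round(o["time"],2),o["eef_pos"].round(4),f.round(2),round(o["grip_width"],4));return o,f[2]
z=.1564
move_linear([x,y,z-.003],rate=.006,force_limit=5.5)
o,f=st("press");z=o["eef_pos"][2]
for i in range(6):
    if f>8.0:break
    h=move_linear([x,y,z-.001],rate=.006,force_limit=max(1.5,9.2-f));o,f=st(h);z=o["eef_pos"][2]
for i in range(5):
    sleep(.06);o,f=st(i)
z=o["eef_pos"][2]
for i in range(7):
    z+=.0003;move_linear([x,y,z],rate=.01);o,f=st("up")
    if f<2.5:break
grip(.87);sleep(.1);st("open")
grip(1.0);st("open")
p=get_obs()["eef_pos"];move_linear([p[0],p[1],.27],rate=.15)
R=np.array([[0,1,0],[1,0,0],[0,0,-1.]])
move_to([.542,-.13,.30],R);sleep(.1);st("end")
a=[cv2.resize(capture("scene")["frame"][130:330,180:400],(400,364)),cv2.resize(capture("side")["frame"][190:390,190:410],(400,364))]
cv2.imwrite("pics/end.png",np.hstack(a)[:,:,::-1])
E
```

```text
press 23.49 [0.5425 0.0129 0.1554] [-1.28  0.34  7.1 ] 0.7408
False 23.82 [0.5423 0.0128 0.1552] [-1.12  0.23  8.62] 0.7408
0 23.93 [0.5423 0.0128 0.1552] [-0.99  0.38  8.5 ] 0.7407
1 24.02 [0.5423 0.0128 0.1552] [-0.72  0.59  8.46] 0.7439
2 24.12 [0.5423 0.0128 0.1552] [-0.71  0.3   8.48] 0.7395
3 24.23 [0.5423 0.0128 0.1552] [-1.1   0.03  8.56] 0.7423
4 24.32 [0.5423 0.0128 0.1552] [-0.81  0.28  9.  ] 0.7364
up 24.62 [0.5422 0.0128 0.1557] [-0.04  0.41  5.23] 0.7464
up 24.92 [0.5421 0.0128 0.1558] [0.64 0.78 5.31] 0.7435
up 25.21 [0.542  0.0127 0.156 ] [1.   0.41 3.8 ] 0.7434
up 25.5 [0.542  0.0127 0.1563] [1.55 1.16 2.83] 0.7414
up 25.79 [0.5419 0.0127 0.1565] [1.48 0.61 1.14] 0.7404
open 26.2 [0.5418 0.0126 0.1565] [-0.16  0.19  0.21] 0.8751
open 26.52 [0.542  0.0127 0.1567] [-0.28 -0.37 -0.35] 1.0007
end 28.2 [ 0.542  -0.1285  0.2994] [0.18 0.08 0.48] 0.9975
```

View pics/end.png

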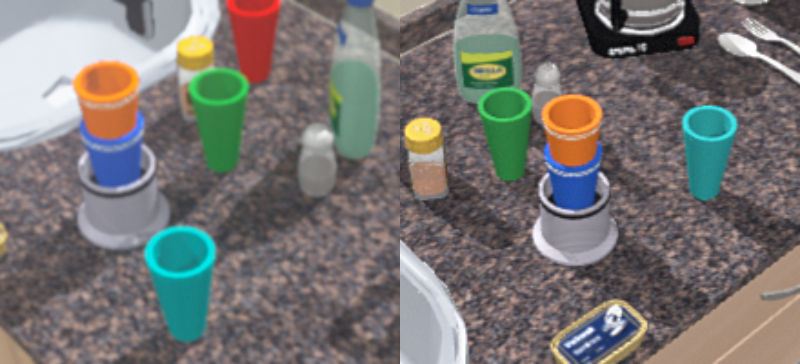

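Both tumblers stand upright and nested in the stand, and the jar, shaker and tin are where they were. I hand in now.

```bash
python3 -c "
from workcell import *
print(finish_job())"
```

```text
the job is handed in; nothing more can be done
None
```

I handed the job in at about 28 s of the 51 s allowed: blue is caught in the stand's collar and orange in blue, each pressed with about 9–10 N for just over half a second and let go, with the spice jar, tin and shaker not touched; no verdict came back.

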